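# Hang the blue parts bin on the louvre rail and slide it home under the keeper

### The job

Hang the blue parts bin on the louvre rail of the stand: hook its back lip over the open stretch of the rail, lowering it gently until the lip catches, then, still hanging, slide it along under the red keeper strip until it rests against the red end stop, and let go. The rail has been clamped at a new height, so feel for it: do not drop the bin or force it (keep every push on the rail and stop under about 20 N), and leave the other things on the bench where they are.

Things in the scene. Friction and masses are not known exactly. Their poses are not given: they have to be found in the camera images.
- bin: Blue plastic two-compartment parts bin holding a few rings, loose on the bench, 0.3 to 0.55 kg. 120 (its x) x 100 (y) x 70 (z) mm, walls 4 mm. Origin: centre of the underside. Carrying tab in the middle, hanging lip along the top of the +x (back) wall.
- tab (a point): Top centre of the blue bin's carrying tab, 114 mm above the bin's origin. The tab is 44 mm (bin x) by 12 mm (bin y) and stands 44 mm clear of the bin's rim; pinch it across the 12 mm, from above.
- lip (a point): Middle of the lip's gap under its flange: bin x 64, y 0, z 66 mm. The lip is 80 mm wide in y. A 4 mm flange (bin z 66 to 70) runs out from the back wall's outer face (x 60) and turns down at x 68 to 72 as a tongue to z 54, flared outwards below that to x 76, z 47. The 8 mm gap (x 60 to 68), open below, takes the rail's 4 mm edge.
- stand: Fixed stand with two blue uprights (y +-195 mm, 227 mm high, 25 mm behind the rail) that carries the louvre rail. Origin: bench level, midway along the rail, in the plane of its front face. Its x points away from the side where the bin hangs, y along the rail to the red stop, z up. Nothing on it gives way.
- rail_foot (a point): Bench point below the rail's middle (= stand origin). Rail: two aluminium strips, y -200 to 200, x 0 to 4 mm. The lip hangs on the upper strip's top edge, 110 to 170 mm above the bench, new each time, not reported: feel for it. Hung, the bin's x is along the stand's x, its origin 60 to 64 mm before the front face, 66 below the edge; let go, it nods about 0.07 rad.
- keeper_foot (a point): Bench point below the keeper's open end (stand y 76 mm). The red keeper strip covers the rail from here to the stop, x 0 to 26, its underside 10 mm above the rail's edge; the seated lip rises 4 mm above the edge and slides in below it, but cannot be put in from above. Hook on in the open stretch: bin origin at stand y -110 to 30 mm.
- stop_foot (a point): Bench point below the inner face of the red end stop (stand y 160 mm), a rigid plate, stand x -36 to 26 mm, from 60 mm below to 14 mm above the rail's edge. The bin is home with its side on this face: bin origin at stand y 110 mm.
- tray: Bystander: wooden tray 100 x 120 x 30 mm with odds and ends. Origin: centre of underside. Leave alone.
- hammer: Bystander: hammer 220 mm long lying along its x, about 30 mm high. Leave alone.
- greybin: Bystander: grey bin like the blue one (120 x 100 x 70 mm, tab to 114 mm) but without a lip. Origin: centre of underside. Leave alone.
- mandrel: Bystander: steel ring mandrel, a cone 130 mm high on a foot 60 mm across. Origin: centre of underside. Leave alone.
- jar: Bystander: amber jar, 56 mm across, 70 mm high. Origin: centre of underside. Leave alone.
- jar2: Bystander: green jar, 52 mm across, 65 mm high. Origin: centre of underside. Leave alone.
- stake: Bystander: dark steel stake block, a disc 70 mm across, 45 mm high. Origin: centre of underside. Leave alone.
Not all that is in view belongs to the job. Of the things that look like the bin, the largest one is meant.

How it is judged:
By the outcome, as a careful person would: the job done as asked, in the order asked, and still so for the second after the job is handed in, with the robot touching nothing.
It also fails if it takes over 69 s, if anything falls off the work surface, if the arm or the gripper's body presses on something with over 40 N, if the wrist force passes 120 N, or if a joint passes its speed limit or range.

### The arm

A 6-joint arm with a two-finger parallel gripper is mounted at the origin on the work surface. World frame = base frame: x ahead of the robot, y to its left, z up, the work surface at z = 0. Lengths are in m, angles in degrees, forces in N, time in s.
With the tool pointing down it reaches from about 0.325 to 0.875 m from the base axis. Payload 4.4 kg.
Tool frame: the origin (TCP) lies midway between the tips of the shut fingers; the grasp point (between the pads) lies 19 mm behind it; x points along the fingers, z is the direction in which the jaws open and shut, and the axes are right-handed (so a half turn about x gives the same grasp; the last joint's range is limited). The gripper opens to 85 mm and grips with 20 to 120 N. Pads are 22 mm wide; open, the fingers measure 114 mm over their backs; the gripper's body (76 mm by 85 mm) begins 54 mm behind the grasp point. The pads swing forward as they close: fully open they stand 13 mm farther back than shut.
Start: joints at [54.46, 11.837, 88.321, -0, 79.842, -8.623], TCP at [0.26, 0.513, 0.231] pointing down, gripper open.
Joint ranges: [-156.59, 156.59], [-49.26, 127.26], [12.9, 141.05], [-63.56, 243.56], [4.71, 150.69], [-161.64, 161.64]. Speed limits (degrees/s): [159.86, 159.86, 180, 180, 180, 180].

### API

Orientations are given as [roll, pitch, yaw] about the fixed x, y, z axes, in that order (R = Rz(yaw) Ry(pitch) Rx(roll)).
In Python, from workcell import sensors, imaging, robot, spotter gives the robot as it stands.
- The arm moves only by the tool jog_arm, never from a script. Its argument "motion" is a list of rows, each a list of 7 numbers: the opening, from 0 (shut) to 1 (fully open), then the shift along the tool's x, y, z in mm, then the turn, a rotation vector about the tool's x, y, z in degrees. In form: [[grip, tx, ty, tz, wx, wy, wz], ...]. A call has 1 to 20 rows; each row is the pose to reach, as a shift and turn from the pose commanded when the call began, along the tool's axes at that moment; what a row does not reach only later rows make up. A row lasts 1/12 s, in which the tool goes at most 41.7 mm and 7.16 degrees, less where a joint would pass 70% of its speed; a pose out of reach is approached as far as the arm can. A call with a gripper value outside its range is refused whole. The fingers move at their own pace and stop on an object; "grip_force" is the grip in N (left out, the last holds). Time passes only in rows, so rows that repeat a pose let the fingers close. It gives the time, the measured TCP pose, the force and the opening at its end, in the units of the state.
- sensors.observe(): the state, without advancing time (a new reading comes with each control period).
- imaging.get_image(name): name is "side" or "top" or "wrist"; returns (picture, depth): 480x640x3 uint8, red, green, blue; 480x640 float32, m along the optical axis (not along the pixel's ray), 0 where there is no reading.
- imaging.camera_info(name): a dict with "mtx" (3x3 intrinsics, pixels), "R" (3x3) and "t" (3): a world point X has camera coordinates R X + t. Camera axes: x right, y down, z forward; pixel columns grow to the right and rows downward; lengths in m; the calibration is good to about 2 mm. A picture is of the moment at which its call begins: read the wrist's pose just before it. camera_info takes no time and is no camera call; for the wrist camera it gives the pose at the moment of the call.
- robot.close_job(): hands the job in, once; it reports no verdict.
Trained networks look in the newest picture that a camera, given by its name, has taken for a name from the list of things; names that differ only in an ending like _2 or _b are one class to them, and where a whole thing is asked for, a point or a joint stands for the part that bears it (a point fixed in the world has none). Each returns a list of dicts, best first, with "confidence" (0 to 1); they miss things now and then, are a little off and sometimes report something else, mostly with a low value. They report only what shows in the picture. A call takes as long as a camera call. They do not tell look-alikes from the thing itself.
- spotter.masks_of(name, camera): "mask" (480x640 bool, what is visible of it) and "centre" ([column, row] in pixels, amid what is visible of it).
The state is a dict: "t": time; "joint_pos": joint angles; "dq": joint speeds; "joint_efforts": joint torques, N m; "eef_pos": TCP position; "orientation": TCP orientation; "ft_force": force on the tool from outside, world axes, zero at the start; "moment": the same for the moment, N m; "grip_width": finger opening in m.
Only numpy, scipy, OpenCV 4.12 (cv2) and the standard library are available. Lean on these libraries where they do the work, as an engineer would, in place of code of your own. Each camera call takes 0.05 s, during which the arm holds its last target.

## Working session

There is one attempt and no reset: what is moved stays moved. The work goes in short steps, Python scripts to look and compute and a tool call to move; the robot and the scene stay as the last step left them, time stands still between calls to the robot, and variables do not carry over. Pictures are saved under pics/ and viewed, and the job is handed in when it is done.

Besides the shell and the picture viewer there is one more tool, called after "Call:" as name([rows], argument=value, ...), one row to a line, values as JSON. jog_arm: Moves the arm, as the interface text tells. Its arguments: {"type":"object","properties":{"motion":{"type":"array"},"grip_force":{"type":"number"}},"required":["motion"]}

```bash
mkdir -p pics; ls; python3 - <<'E'
from workcell import sensors, imaging
import cv2
print(sensors.observe())
for n in ("side","top","wrist"):
    p,d=imaging.get_image(n); cv2.imwrite(f"pics/{n}0.png",p[:,:,::-1]); 
    import numpy as np; np.save(f"pics/{n}0d.npy",d)
    c=imaging.camera_info(n); print(n,c["mtx"].round(1).tolist(),c["R"].round(3).tolist(),c["t"].round(3).tolist())
E
```

```text
pics
{'t': 0.0, 'joint_pos': array([ 5.44590998e+01,  1.18855326e+01,  8.84079545e+01, -1.53183798e-04,
        7.98413481e+01, -8.62416736e+00]), 'dq': array([-0.03131744, -0.03355087,  0.06826856, -0.07799403, -0.04187009,
        0.02449828]), 'joint_efforts': array([ 7.03746337e-04, -3.83034611e+01, -2.91593099e+01, -2.37403683e-04,
        1.05928082e-02,  2.61637871e-05]), 'eef_pos': array([0.25986107, 0.51205323, 0.23008693]), 'orientation': array([ 171.4398777 ,   89.86516469, -125.47682791]), 'ft_force': array([ 0.49832487, -0.24784846,  0.38333796]), 'moment': array([ 0.00546885, -0.02535052, -0.03082742]), 'grip_width': 0.08541511275555483}
side [[520.5, 0.0, 324.0], [0.0, 520.5, 240.2], [0.0, 0.0, 1.0]] [[0.968, -0.25, -0.002], [-0.156, -0.597, -0.787], [0.195, 0.762, -0.618]] [-0.462, 0.122, 1.338]
top [[473.8, 0.0, 317.8], [0.0, 473.8, 236.8], [0.0, 0.0, 1.0]] [[0.009, -1.0, -0.003], [-0.975, -0.008, -0.22], [0.22, 0.005, -0.976]] [-0.009, 0.488, 1.213]
wrist [[340.0, 0.0, 314.8], [0.0, 340.0, 239.8], [0.0, 0.0, 1.0]] [[0.453, 0.892, -0.002], [0.856, -0.435, 0.279], [0.248, -0.128, -0.96]] [-0.574, -0.037, 0.38]
```

View pics/side0.png

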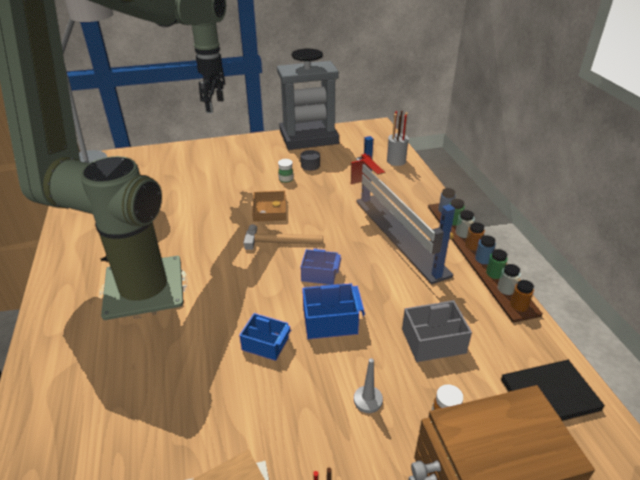

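View pics/top0.png

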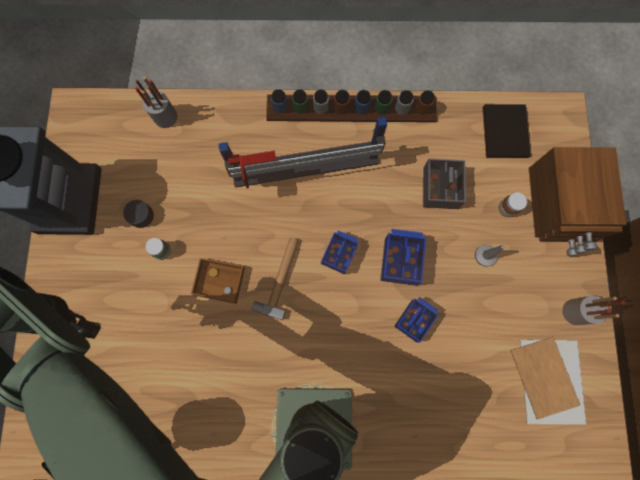

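View pics/wrist0.png

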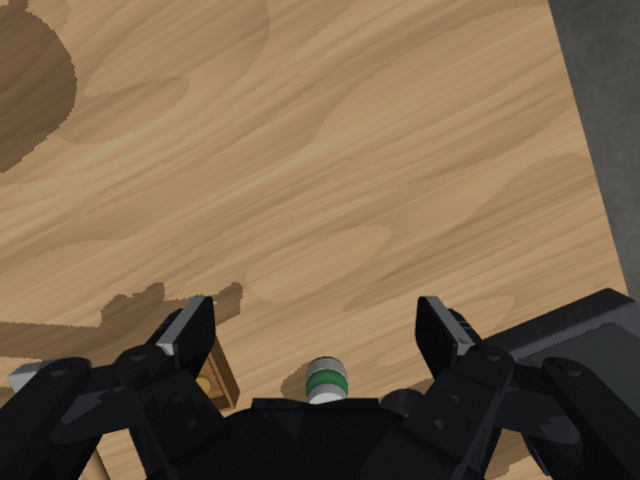

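The side view shows three blue bins: a large one at (332,310) with its lip on the right, and small ones at (320,265) and (265,337). In the top view these are the large one at (404,257) and the small ones at (341,252) and (417,319). The grey bin is at (445,184), and the rail runs from (235,175) to (385,150) with the keeper and stop at its left end. By size I choose the one at (404,257).

```bash
cat > h.py <<'E'
import numpy as np, cv2
from workcell import sensors, imaging, robot, spotter
def cloud(n,d,c=None):
    c=c or imaging.camera_info(n); K=c["mtx"]; v,u=np.mgrid[:480,:640]
    P=np.stack([(u-K[0,2])/K[0,0]*d,(v-K[1,2])/K[1,1]*d,d],-1)
    return (P-c["t"])@c["R"]
E
python3 - <<'E'
from h import *
for n in ("top","side"):
    d=np.load(f"pics/{n}0d.npy"); W=cloud(n,d); np.save(f"pics/{n}W.npy",W)
    for nm in ("bin","stand","greybin","stop_foot"):
        try:
            for r in spotter.masks_of(nm,n)[:5]:
                m=r["mask"]&(d>0); P=W[m]
                print(n,nm,round(r["confidence"],2),np.round(r["centre"]),m.sum(),P.min(0).round(3),P.max(0).round(3),np.median(P,0).round(3))
                if nm in("bin","stand"): np.save(f"pics/m_{n}_{nm}_{int(r['centre'][0])}.npy",r["mask"])
        except Exception as e: print(nm,e)
p=cv2.imread("pics/top0.png"); s=cv2.imread("pics/side0.png")
cv2.imwrite("pics/cropt.png",cv2.resize(p[120:350,210:480],None,fx=2.9,fy=2.6,interpolation=cv2.INTER_CUBIC))
cv2.imwrite("pics/crops.png",cv2.resize(s[130:370,230:480],None,fx=2.5,fy=2.5,interpolation=cv2.INTER_CUBIC))
E
ls pics
```

```text
top bin 0.93 [404. 256.] 2030 [ 0.368 -0.295 -0.003] [ 0.505 -0.175  0.119] [ 0.438 -0.231  0.023]
top bin 0.83 [416. 320.] 1142 [ 0.219 -0.325 -0.004] [ 0.335 -0.209  0.088] [ 0.276 -0.267  0.013]
top bin 0.71 [338. 248.] 1049 [ 0.397 -0.114 -0.004] [ 0.514 -0.014  0.086] [ 0.455 -0.064  0.008]
top stand 0.84 [301. 160.] 4347 [ 0.605 -0.178 -0.003] [0.787 0.244 0.231] [0.681 0.048 0.124]
top greybin 0.87 [443. 184.] 2050 [ 0.584 -0.426 -0.005] [ 0.725 -0.299  0.12 ] [ 0.647 -0.349  0.035]
top greybin 0.32 [301. 161.] 4549 [ 0.606 -0.199 -0.007] [0.833 0.289 0.236] [0.682 0.046 0.122]
top stop_foot 0.95 [301. 160.] 4430 [ 0.605 -0.203 -0.004] [0.852 0.254 0.232] [0.681 0.046 0.124]
top stop_foot 0.64 [218. 280.] 1825 [ 0.314  0.197 -0.006] [0.438 0.338 0.037] [0.375 0.267 0.006]
top stop_foot 0.21 [400. 256.] 2197 [ 0.368 -0.305 -0.006] [ 0.52  -0.175  0.119] [ 0.437 -0.231  0.02 ]
side bin 0.79 [267. 336.] 1684 [ 0.216 -0.32  -0.003] [ 0.334 -0.17   0.089] [ 0.27  -0.273  0.037]
side bin 0.72 [334. 309.] 2912 [ 0.366 -0.293 -0.004] [ 0.531 -0.116  0.117] [ 0.43  -0.241  0.05 ]
side 
[... 157 characters left out ...]
411 0.229] [ 0.696 -0.012  0.108]
side greybin 0.93 [436. 328.] 3386 [ 0.582 -0.408 -0.005] [ 0.749 -0.234  0.118] [ 0.639 -0.358  0.046]
side greybin 0.66 [370. 396.] 889 [ 0.42  -0.499 -0.004] [ 0.496 -0.371  0.133] [ 0.446 -0.475  0.016]
side greybin 0.16 [332. 311.] 2912 [ 0.366 -0.293 -0.004] [ 0.526 -0.103  0.117] [ 0.43  -0.241  0.05 ]
side stop_foot 0.9 [403. 221.] 5554 [ 0.604 -0.179 -0.006] [0.877 0.661 0.229] [ 0.698 -0.006  0.107]
crops.png
cropt.png
m_side_bin_266.npy
m_side_bin_320.npy
m_side_bin_333.npy
m_side_stand_398.npy
m_top_bin_337.npy
m_top_bin_404.npy
m_top_bin_416.npy
m_top_stand_301.npy
side0.png
side0d.npy
sideW.npy
top0.png
top0d.npy
topW.npy
wrist0.png
wrist0d.npy
```

View pics/cropt.png

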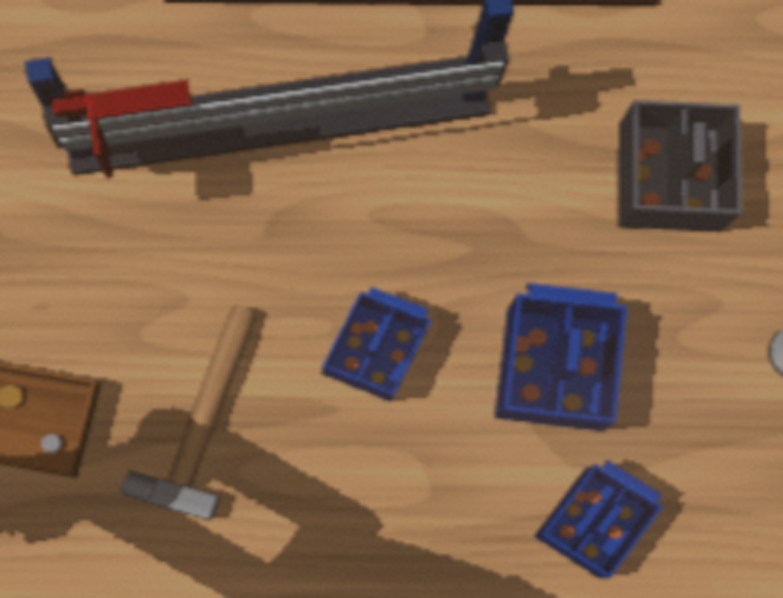

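View pics/crops.png

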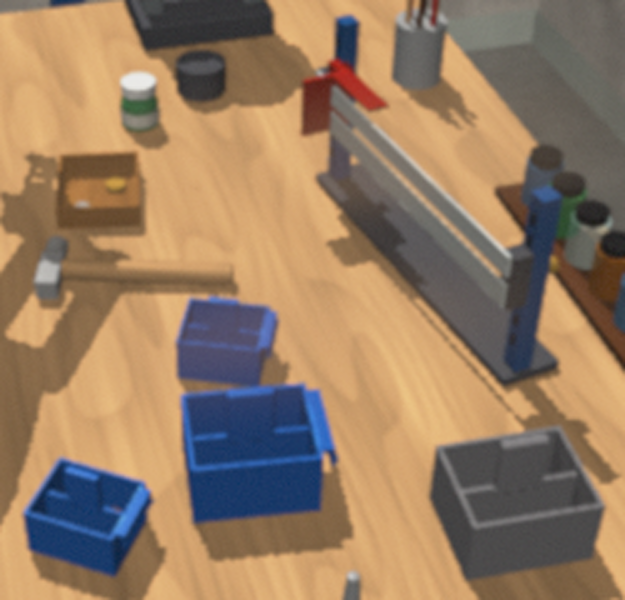

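The crop confirms it. The bin at top (404,257) is the largest of the three blue ones, and its lip faces the stand. Next I fit the poses.

```bash
python3 - <<'E'
from h import *
Wt,Ws=np.load("pics/topW.npy"),np.load("pics/sideW.npy")
pt=cv2.imread("pics/top0.png")[:,:,::-1].astype(int); ps=cv2.imread("pics/side0.png")[:,:,::-1].astype(int)
for n,W in(("top",Wt),("side",Ws)):
    P=W.reshape(-1,3)
    s=(P[:,0]>.35)&(P[:,0]<.53)&(P[:,1]>-.31)&(P[:,1]<-.15)
    B=P[s]
    rim=B[(B[:,2]>.060)&(B[:,2]<.078)]; tab=B[B[:,2]>.085]
    r=cv2.minAreaRect(rim[:,:2].astype(np.float32)*1000); print(n,"rim",len(rim),r, "z med",np.median(rim[:,2]))
    tt=B[B[:,2]>.108]
    print(" tab",len(tab),cv2.minAreaRect(tab[:,:2].astype(np.float32)*1000),tab[:,2].max(), "top",len(tt),cv2.minAreaRect(tt[:,:2].astype(np.float32)*1000) if len(tt)>3 else "")
    # stand: rail
    s=(P[:,0]>.58)&(P[:,0]<.8)&(P[:,1]>-.2)&(P[:,1]<.27)
    B=P[s]; C=(pt if n=="top" else ps).reshape(-1,3)[s]
    red=(C[:,0]>110)&(C[:,1]<60)&(C[:,2]<60)
    R=B[red]; print(" red",len(R),R.min(0).round(3),R.max(0).round(3))
    zz=R[:,2]; print(" redz hist",np.histogram(zz,bins=np.arange(.05,.24,.01)))
    print(" z hist",[(round(a,2),int(k)) for k,a in zip(*np.histogram(B[:,2],bins=np.arange(-.01,.25,.01)))])
E
```

```text
top rim 527 ((439.5494079589844, -232.81842041015625), (100.90735626220703, 133.42172241210938), 82.80205535888672) z med 0.0698142164137531
 tab 115 ((432.7012939453125, -231.56332397460938), (12.563948631286621, 42.971370697021484), 82.7313232421875) 0.11932168756980042 top 83 ((432.9320373535156, -231.9117431640625), (12.475061416625977, 42.511470794677734), 81.66104125976562)
 red 356 [0.608 0.105 0.175] [0.681 0.218 0.187]
 redz hist (array([  0,   0,   0,   0,   0,   0,   0,   0,   0,   0,   0,   0, 137,
       219,   0,   0,   0,   0]), array([0.05, 0.06, 0.07, 0.08, 0.09, 0.1 , 0.11, 0.12, 0.13, 0.14, 0.15,
       0.16, 0.17, 0.18, 0.19, 0.2 , 0.21, 0.22, 0.23]))
 z hist [(np.float64(-0.01), 2911), (np.float64(0.0), 5051), (np.float64(0.01), 1391), (np.float64(0.02), 30), (np.float64(0.03), 15), (np.float64(0.04), 3), (np.float64(0.05), 1), (np.float64(0.06), 0), (np.float64(0.07), 2), (np.float64(0.08), 3), (np.float64(0.09), 3), (np.float64(0.1), 127), (np.float64(0.11), 208), (np.float64(0.12), 286), (np.float64(0.13), 207), (np.float64(0.14), 208), (np.float64(0.15), 248)
[... 785 characters left out ...]
12, 0.13, 0.14, 0.15,
       0.16, 0.17, 0.18, 0.19, 0.2 , 0.21, 0.22, 0.23]))
 z hist [(np.float64(-0.01), 2166), (np.float64(0.0), 2717), (np.float64(0.01), 1582), (np.float64(0.02), 57), (np.float64(0.03), 59), (np.float64(0.04), 63), (np.float64(0.05), 47), (np.float64(0.06), 57), (np.float64(0.07), 36), (np.float64(0.08), 38), (np.float64(0.09), 28), (np.float64(0.1), 204), (np.float64(0.11), 327), (np.float64(0.12), 353), (np.float64(0.13), 211), (np.float64(0.14), 324), (np.float64(0.15), 335), (np.float64(0.16), 410), (np.float64(0.17), 230), (np.float64(0.18), 154), (np.float64(0.19), 69), (np.float64(0.2), 75), (np.float64(0.21), 76), (np.float64(0.22), 119), (np.float64(0.23), 0)]
```

```bash
python3 - <<'E'
from h import *
for n in("top","side"):
    W=np.load(f"pics/{n}W.npy"); C=cv2.imread(f"pics/{n}0.png")[:,:,::-1].astype(int)
    P=W.reshape(-1,3);C=C.reshape(-1,3)
    s=(P[:,0]>.58)&(P[:,0]<.8)&(P[:,1]>-.2)&(P[:,1]<.27)
    B=P[s];C=C[s]; red=(C[:,0]>110)&(C[:,1]<60)&(C[:,2]<60)
    red2=(C[:,0]>1.8*C[:,1])&(C[:,0]>60)&(C[:,2]<60)&(B[:,2]>.09)
    Rd=B[red2]
    # rail points
    q=(B[:,2]>.10)&(B[:,2]<.185)&~red2&(B[:,1]>-.13)&(B[:,1]<.09)
    R=B[q]
    # line y along rail; iterative fit x=a+b*y for the front
    from scipy.optimize import least_squares
    f=least_squares(lambda p:R[:,0]-p[0]-p[1]*R[:,1],[.66,0],loss="soft_l1",f_scale=.002).x
    th=np.arctan(-f[1]); 
    print(n,"line",f,"yaw",np.degrees(th))
    xs=np.array([np.cos(th),np.sin(th)]);ys=np.array([-np.sin(th),np.cos(th)])
    u=R[:,:2]@xs
    for a in np.arange(.10,.185,.005):
        m=(R[:,2]>=a)&(R[:,2]<a+.005)
        if m.sum(): print(round(a,3),m.sum(),np.percentile(u[m],[5,50,95]).round(4))
    # top edge z vs v
    v=R[:,1]*ys[1]+R[:,0]*ys[0]
    for a in np.arange(-.15,.22,.04):
        m=(v>=a)&(v<a+.04)
        if m.sum(): print(" v",round(a,2),np.percentile(R[m,2],[90,95,98,100]).round(4), np.median(u[m]).round(4))
    vr=Rd[:,:2]@ys;ur=Rd[:,:2]@xs
    print(" red u",np.percentile(ur,[0,2,50,98,100]).round(4),"v",np.percentile(vr,[0,2,50,98,100]).round(4),"z",np.percentile(Rd[:,2],[0,2,50,98,100]).round(4))
    for a in np.arange(ur.min(),ur.max(),.006):
        m=(ur>=a)&(ur<a+.006); 
        if m.sum(): print("   u",a.round(3),m.sum(),vr[m].min().round(4),vr[m].max().round(4),Rd[m,2].min().round(3),Rd[m,2].max().round(3))
    A=B[(B[:,2]>.10)&(B[:,2]<.24)]; va=A[:,:2]@ys; print(" all v range",np.percentile(va,[0,1,99,100]).round(3))
    bl=B[(B[:,2]>.2)]; print(" uprights", [(g.mean(0).round(4), (g[:,:2]@ys).mean().round(4),(g[:,:2]@xs).min().round(4)) for g in (bl[bl[:,1]<0],bl[bl[:,1]>0]) if len(g)])
E
```

```text
top line [ 0.67624652 -0.18083124] yaw 10.25009883633869
0.1 12 [0.6652 0.6656 0.6671]
0.105 56 [0.6643 0.6653 0.6663]
0.11 51 [0.6635 0.6651 0.6665]
0.115 56 [0.6636 0.665  0.6665]
0.12 67 [0.6634 0.665  0.6663]
0.125 87 [0.6635 0.6659 0.669 ]
0.13 94 [0.6637 0.6661 0.6685]
0.135 10 [0.6635 0.6648 0.6671]
0.14 42 [0.6647 0.6655 0.6668]
0.145 60 [0.6637 0.665  0.6662]
0.15 61 [0.6638 0.6652 0.6667]
0.155 71 [0.6637 0.665  0.6665]
0.16 88 [0.6639 0.6655 0.6693]
0.165 108 [0.664  0.6661 0.6684]
0.17 7 [0.6625 0.6627 0.6664]
 v -0.15 [0.1658 0.1672 0.1683 0.1727] 0.6653
 v -0.11 [0.1656 0.1668 0.1678 0.1698] 0.6653
 v -0.07 [0.1667 0.1679 0.1692 0.1731] 0.6653
 v -0.03 [0.1652 0.1661 0.1666 0.1669] 0.6654
 red u [0.6287 0.6344 0.6771 0.6907 0.6934] v [-0.0164 -0.0138  0.0446  0.0977  0.1018] z [0.1312 0.1709 0.1803 0.1851 0.1873]
   u 0.629 10 0.0671 0.0729 0.171 0.185
   u 0.635 5 0.0675 0.0716 0.172 0.183
   u 0.641 7 0.0672 0.0704 0.168 0.183
   u 0.647 6 0.0675 0.0722 0.161 0.183
   u 0.653 7 0.0674 0.0719 0.173 0.184
   u 0.659 14 -0.0158 0.0724 0.17 0.185
   u 0.665 82 -0.0161 0.0
[... 1176 characters left out ...]
6  0.1825 0.1835]
   u 0.625 22 0.0599 0.0719 0.122 0.18
   u 0.631 30 0.0611 0.0729 0.125 0.18
   u 0.637 36 0.0609 0.0714 0.126 0.18
   u 0.643 28 0.0617 0.0701 0.125 0.182
   u 0.649 34 0.061 0.0698 0.127 0.18
   u 0.655 21 0.0627 0.0758 0.124 0.18
   u 0.661 35 -0.0185 0.0738 0.166 0.183
   u 0.667 36 -0.0179 0.0753 0.165 0.183
   u 0.673 51 -0.0161 0.098 0.16 0.183
   u 0.679 40 -0.0128 0.0983 0.154 0.183
   u 0.685 20 0.0148 0.1099 0.147 0.181
   u 0.691 3 0.0819 0.0905 0.176 0.177
 all v range [-0.306 -0.302  0.105  0.115]
 uprights [(array([ 0.736 , -0.1644,  0.2171]), np.float64(-0.2939), np.float64(0.6842)), (array([0.6674, 0.2182, 0.2164]), np.float64(0.0948), np.float64(0.6847))]
```

```bash
cat >> h.py <<'E'
from scipy.spatial.transform import Rotation as Rn
def pose():
    o=sensors.observe(); r,p,y=o["orientation"]; return o,np.array(o["eef_pos"]),Rn.from_euler("xyz",[r,p,y],degrees=True)
def goal(p,jawyaw):
    """tool shift/turn to reach TCP p, tool x straight down, jaw axis (tool z) at yaw jawyaw (or +180)"""
    o,q,R=pose(); out=[]
    for a in (jawyaw,jawyaw+180):
        z=np.array([np.cos(np.radians(a)),np.sin(np.radians(a)),0]);x=np.array([0,0,-1.]);y=np.cross(z,x)
        T=Rn.from_matrix(np.stack([x,y,z],1)); w=(R.inv()*T).as_rotvec(degrees=True)
        out.append((np.linalg.norm(w),w))
    out.sort(key=lambda a:a[0])
    print("at",q.round(4),"shift mm",(R.inv().apply(np.array(p)-q)*1000).round(1),"turns",[w.round(1) for _,w in out],"j",np.round(o["joint_pos"],1),"F",np.round(o["ft_force"],1),"t",o["t"],"grip",round(o["grip_width"],4))
E
python3 - <<'E'
from h import *
o,q,R=pose(); print(R.as_matrix().round(3))
goal([.42,.15,.26],82.8)
goal([.433,-.232,.22],82.8)
E
```

```text
[[-0.    -0.892  0.453]
 [ 0.     0.453  0.892]
 [-1.     0.    -0.   ]]
at [0.2603 0.5127 0.2313] shift mm [ -28.7 -306.6 -251.1] turns [array([-19.7,  -0. ,  -0. ]), array([160.3,  -0. ,   0. ])] j [54.5 11.8 88.3  0.  79.8 -8.6] F [-0.   0.3  0.4] t 0.55 grip 0.0853
at [0.2603 0.5127 0.2313] shift mm [  11.3 -491.1 -585.8] turns [array([-19.7,  -0. ,  -0. ]), array([160.3,  -0. ,   0. ])] j [54.5 11.8 88.3  0.  79.8 -8.6] F [-0.   0.3  0.4] t 0.55 grip 0.0853
```

Call:
jog_arm([
  [0.6,-28,-307,-251,-10,0,0],
  [0.6,-28,-307,-251,-10,0,0],
  [0.6,-28,-307,-251,-10,0,0],
  [0.6,-28,-307,-251,-10,0,0],
  [0.6,-28,-307,-251,-10,0,0],
  [0.6,-28,-307,-251,-10,0,0],
  [0.6,-28,-307,-251,-10,0,0],
  [0.6,-28,-307,-251,-10,0,0],
  [0.6,-28,-307,-251,-10,0,0],
  [0.6,-28,-307,-251,-10,0,0],
  [0.6,11,-491,-586,-19.7,0,0],
  [0.6,11,-491,-586,-19.7,0,0],
  [0.6,11,-491,-586,-19.7,0,0],
  [0.6,11,-491,-586,-19.7,0,0],
  [0.6,11,-491,-586,-19.7,0,0],
  [0.6,11,-491,-586,-19.7,0,0],
  [0.6,11,-491,-586,-19.7,0,0],
  [0.6,11,-491,-586,-19.7,0,0],
  [0.6,11,-491,-586,-19.7,0,0],
  [0.6,11,-491,-586,-19.7,0,0],
])

```text
t: 2.22
eef_pos: [0.4324, -0.2371, 0.2201]
orientation: [-167.6, 89.9, -85.1]
ft_force: [-0.7, 0.6, 0.3]
grip_width: 0.0511
```

```bash
python3 - <<'E'
from h import *
goal([.433,-.232,.22],82.8)
c=imaging.camera_info("wrist"); p,d=imaging.get_image("wrist"); cv2.imwrite("pics/w1.png",p[:,:,::-1]); np.save("pics/w1d.npy",d)
B=cloud("wrist",d,c).reshape(-1,3)
B=B[(B[:,0]>.35)&(B[:,0]<.53)&(B[:,1]>-.31)&(B[:,1]<-.15)]
rim=B[(B[:,2]>.060)&(B[:,2]<.078)]; 
print(cv2.minAreaRect(rim[:,:2].astype(np.float32)*1000),np.median(rim[:,2]))
tt=B[(B[:,2]>.108)&(B[:,2]<.122)]; print(len(tt),cv2.minAreaRect(tt[:,:2].astype(np.float32)*1000) if len(tt)>3 else "",np.median(tt[:,2]))
E
```

```text
at [ 0.4324 -0.2371  0.2201] shift mm [0.1 0.1 5.1] turns [array([-0.3, -0.1,  0. ]), array([179.7,   0. ,   0.2])] j [-3.870e+01  2.300e+00  1.004e+02 -1.000e-01  7.730e+01 -1.213e+02] F [-0.7  0.6  0.3] t 2.2167 grip 0.0511
((438.1696472167969, -235.06988525390625), (100.21147918701172, 132.15585327148438), 82.85530090332031) 0.070557724700794
821 ((431.5091247558594, -234.13671875), (10.930349349975586, 43.01973342895508), 82.44342803955078) 0.11448889528794104
```

View pics/w1.png

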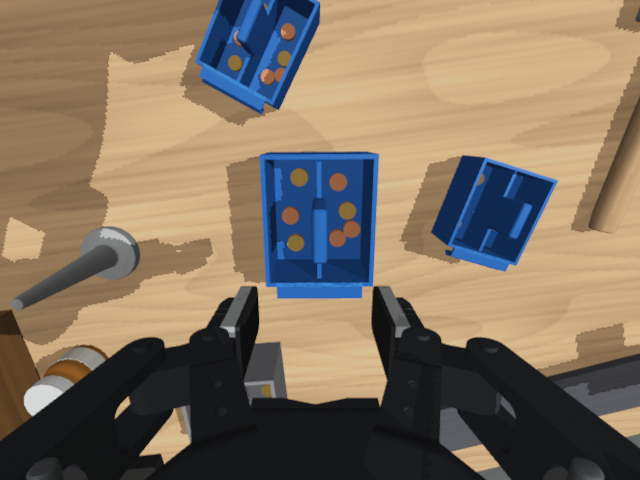

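The wrist picture shows the tab at about (320,235), midway between the fingers. The rim measures 100 x 132 mm and the tab top is at 114 mm, both as described. I descend now.

```bash
python3 - <<'E'
from h import *
goal([.432,-.2335,.079],82.7)
E
```

```text
at [ 0.4325 -0.2379  0.2199] shift mm [140.9   1.1   4.7] turns [array([-0.2, -0.2,  0. ]), array([179.8,   0. ,   0.3])] j [-3.880e+01  2.400e+00  1.003e+02 -1.000e-01  7.720e+01 -1.212e+02] F [-0.3 -1.5  0.1] t 2.2667 grip 0.0511
```

Call:
jog_arm([
  [0.6,20,0,-1,0,0,0],
  [0.6,50,0,-1,0,0,0],
  [0.6,80,0,-1,0,0,0],
  [0.6,90,0,-1,0,0,0],
  [0.6,90,0,-1,0,0,0],
  [0.6,90,0,-1,0,0,0],
])

```text
t: 2.77
eef_pos: [0.4329, -0.2328, 0.1306]
orientation: [50.9, 90.0, 133.7]
ft_force: [0.8, -0.8, 0.1]
grip_width: 0.0512
```

```bash
python3 - <<'E'
from h import *
goal([.432,-.2335,.079],82.7)
print(sensors.observe()["dq"].round(2))
c=imaging.camera_info("wrist"); p,d=imaging.get_image("wrist"); cv2.imwrite("pics/w2.png",p[:,:,::-1])
B=cloud("wrist",d,c).reshape(-1,3)
B=B[(B[:,0]>.35)&(B[:,0]<.53)&(B[:,1]>-.31)&(B[:,1]<-.15)]
tt=B[(B[:,2]>.108)&(B[:,2]<.122)&(abs(B[:,1]+.234)<.02)]; print(len(tt),cv2.minAreaRect(tt[:,:2].astype(np.float32)*1000) if len(tt)>3 else "")
E
```

```text
at [ 0.4329 -0.2328  0.1306] shift mm [51.6  0.8 -0.8] turns [array([ 0.1,  0. , -0. ]), array([-179.9,    0. ,    0. ])] j [ -38.4    8.1  105.5    0.    66.4 -121.2] F [ 0.8 -0.8  0.1] t 2.7667 grip 0.0512
[-0.03 -1.64 -2.36 -0.12 -0.34 -0.02]
1847 ((431.8727111816406, -234.12721252441406), (11.970892906188965, 43.5391845703125), 82.35242462158203)
```

View pics/w2.png

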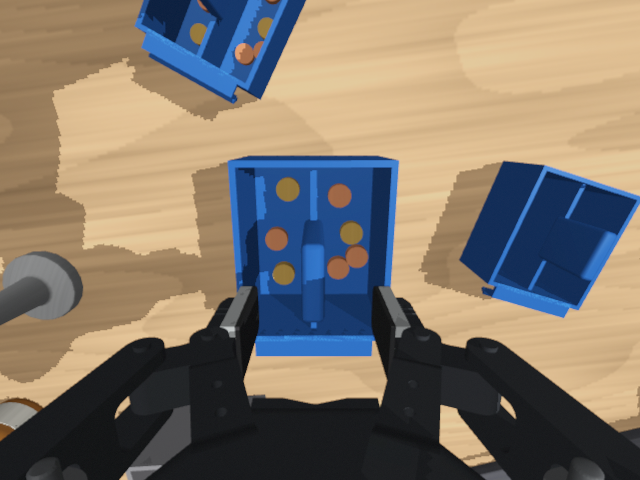

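The tab is at (313,270), between the fingers. I go down and pinch it.

Call:
jog_arm([
  [0.6,15,1,-1,0,0,0],
  [0.6,35,1,-1,0,0,0],
  [0.6,48,1,-1,0,0,0],
  [0.6,51,1,-1,0,0,0],
  [0.6,51,1,-1,0,0,0],
  [0.3,51,1,-1,0,0,0],
  [0,51,1,-1,0,0,0],
  [0,51,1,-1,0,0,0],
  [0,51,1,-1,0,0,0],
  [0,51,1,-1,0,0,0],
  [0,51,1,-1,0,0,0],
  [0,51,1,-1,0,0,0],
  [0,51,1,-1,0,0,0],
], grip_force=70)

```text
t: 3.9
eef_pos: [0.4326, -0.2344, 0.0806]
orientation: [-110.5, 89.9, -27.7]
ft_force: [0.3, 2.1, 6.7]
grip_width: 0.0114
```

```bash
python3 - <<'E'
from h import *
goal([.432,-.2335,.079],82.7)
E
```

```text
at [ 0.4326 -0.2344  0.0806] shift mm [1.6 0.7 0.8] turns [array([ 0.1, -0. ,  0.1]), array([-1.799e+02, -2.000e-01, -1.000e-01])] j [ -38.6   12.4  107.5    0.    60.  -121.4] F [0.3 2.1 6.7] t 3.9 grip 0.0114
```

Call:
jog_arm([
  [0,-3,0,0,0,0,0],
  [0,-8,0,0,0,0,0],
  [0,-18,0,0,0,0,0],
  [0,-32,0,0,0,0,0],
  [0,-48,0,0,0,0,0],
  [0,-64,0,0,0,0,0],
  [0,-80,0,0,0,0,0],
  [0,-96,0,0,0,0,0],
  [0,-112,0,0,0,0,0],
  [0,-128,0,0,0,0,0],
  [0,-140,0,0,0,0,0],
  [0,-147,0,0,0,0,0],
  [0,-150,0,0,0,0,0],
  [0,-150,0,0,0,0,0],
  [0,-150,0,0,0,0,0],
  [0,-150,0,0,0,0,0],
])

```text
t: 5.23
eef_pos: [0.4308, -0.2334, 0.228]
orientation: [60.4, 89.9, 143.2]
ft_force: [-0.1, -0.1, -4.1]
grip_width: 0.0104
```

```bash
cat > pb.py <<'E'
from h import *
import sys
# bin rim/tab relative to TCP, from given cameras
def look(n,tag,save=True):
    o,q,R=pose(); c=imaging.camera_info(n); p,d=imaging.get_image(n)
    cv2.imwrite(f"pics/{n}_{tag}.png",p[:,:,::-1]); W=cloud(n,d,c); np.save(f"pics/{n}_{tag}_W.npy",W)
    hsv=cv2.cvtColor(p,cv2.COLOR_RGB2HSV); blue=(hsv[...,0]>105)&(hsv[...,0]<125)&(hsv[...,1]>120)
    return o,q,R,p,d,W,blue
E
python3 - <<'E'
from pb import *
goal([.616,-.024,.23],100.3)
for n in("top","side","wrist"):
    o,q,R,p,d,W,b=look(n,"lift")
    B=W[b&(d>0)]; B=B[np.linalg.norm(B[:,:2]-q[:2],axis=1)<.11]
    z0=q[2]-.0806; print(n,len(B),"z",B[:,2].min().round(3),B[:,2].max().round(3))
    r=B[(B[:,2]>z0+.06)&(B[:,2]<z0+.078)]; print(len(r),cv2.minAreaRect(r[:,:2].astype(np.float32)*1000),np.median(r[:,2]))
E
```

```text
at [ 0.4308 -0.2334  0.228 ] shift mm [  -2.  -157.4  231. ] turns [array([-17.5,   0.1,  -0.1]), array([ 1.625e+02, -2.000e-01, -1.000e-01])] j [ -38.6    1.6  100.1   -0.    78.4 -121.4] F [-0.1 -0.1 -4.1] t 5.2333 grip 0.0104
top 287 z 0.147 0.402
76 ((437.33319091796875, -241.1458740234375), (146.90335083007812, 51.55442428588867), 28.746572494506836) 0.21706139757338944
side 582 z 0.15 0.264
352 ((434.77191162109375, -231.11346435546875), (97.14769744873047, 129.6187744140625), 82.97980499267578) 0.2164988614746716
wrist 32384 z 0.005 0.305
8458 ((434.6080322265625, -234.0703582763672), (100.50025939941406, 128.0201873779297), 82.74884796142578) 0.21813594841582756
```

View pics/side_lift.png

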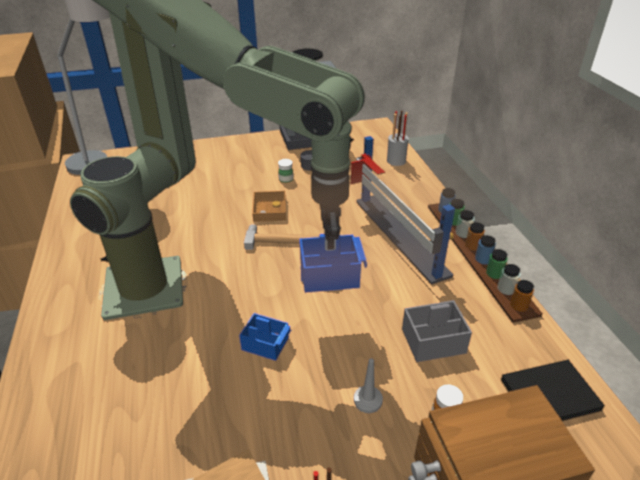

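View pics/wrist_lift.png

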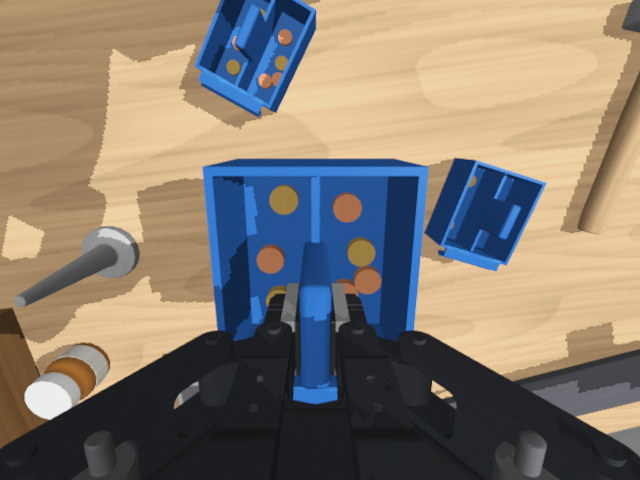

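```bash
python3 - <<'E'
from pb import *
o,q,R=pose()
W=np.load("pics/wrist_lift_W.npy");B=W.reshape(-1,3);B=B[np.linalg.norm(B[:,:2]-q[:2],axis=1)<.09]
r=B[(B[:,2]>.206)&(B[:,2]<.227)]
L=(r[:,:2]-q[:2])@np.array([[np.cos(-.1265),-np.sin(-.1265)],[np.sin(-.1265),np.cos(-.1265)]])
for a in np.arange(-.065,.07,.015):
    for s in(-1,1):
        m=(L[:,0]>=a)&(L[:,0]<a+.015)&(abs(L[:,1]*s-.048)<.003)
        if m.sum()>5: print(round(a,3),s,m.sum(),np.median(r[m,2]).round(4))
goal([.5869,-.0194,.229],100.3)
E
```

```text
-0.065 -1 353 0.2181
-0.065 1 350 0.2186
-0.05 -1 522 0.2177
-0.05 1 528 0.2183
-0.035 -1 483 0.2178
-0.035 1 489 0.2181
-0.02 -1 449 0.2176
-0.02 1 447 0.218
-0.005 -1 408 0.2178
-0.005 1 418 0.218
0.01 -1 328 0.2172
0.01 1 325 0.2177
0.025 -1 22 0.2077
0.025 1 22 0.2085
at [ 0.4311 -0.2336  0.2283] shift mm [  -0.6 -127.6  232. ] turns [array([-17.5,   0.1,  -0.1]), array([ 1.625e+02, -1.000e-01, -1.000e-01])] j [ -38.6    1.6  100.    -0.    78.4 -121.4] F [ 0.7 -0.2 -4.2] t 5.3833 grip 0.011
```

Call:
jog_arm([
  [0,0,-3,5,-0.5,0,0],
  [0,0,-9,16,-1.5,0,0],
  [0,0,-18,33,-3,0,0],
  [0,0,-29,53,-4.5,0,0],
  [0,0,-40,73,-6,0,0],
  [0,0,-51,93,-7.5,0,0],
  [0,0,-62,113,-9,0,0],
  [0,0,-73,133,-10.5,0,0],
  [0,0,-84,153,-12,0,0],
  [0,0,-95,173,-13.5,0,0],
  [0,0,-106,193,-15,0,0],
  [0,0,-116,211,-16,0,0],
  [0,0,-123,224,-17,0,0],
  [0,0,-127,230,-17.5,0,0],
  [0,-0.5,-127.5,232,-17.5,0,0],
  [0,-0.5,-127.5,232,-17.5,0,0],
  [0,-0.5,-127.5,232,-17.5,0,0],
  [0,-0.5,-127.5,232,-17.5,0,0],
])

```text
t: 6.88
eef_pos: [0.5867, -0.0207, 0.2297]
orientation: [119.1, 90.0, -140.7]
ft_force: [-0.1, 0.0, -4.5]
grip_width: 0.0108
```

```bash
python3 - <<'E'
from pb import *
goal([.5869,-.0194,.229],100.3)
th=np.radians(10.3);xs=np.array([np.cos(th),np.sin(th)]);ys=np.array([-xs[1],xs[0]])
for n in("top","side"):
    o,q,R,p,d,W,b=look(n,"pre"); print(n,"tcp uv",(q[:2]@xs).round(4),(q[:2]@ys).round(4))
    B=W.reshape(-1,3);u=B[:,:2]@xs;v=B[:,:2]@ys;z0=q[2]-.0806
    m=b.ravel()&(d.ravel()>0)&(abs(u-q[:2]@xs)<.09)&(abs(v-q[:2]@ys)<.07)&(abs(B[:,2]-z0-.04)<.045)
    print(" bin u",np.percentile(u[m],[0,2,98,100]).round(4),"v",np.percentile(v[m],[0,2,98,100]).round(4),"z",B[m,2].min().round(3),B[m,2].max().round(3))
    m=(~b.ravel())&(d.ravel()>0)&(abs(u-.665)<.03)&(v<-.03)&(v>-.28)&(B[:,2]>.1)&(B[:,2]<.2)
    if m.sum(): print(" rail u",np.percentile(u[m],[2,50,98]).round(4),"z",np.percentile(B[m,2],[90,98,100]).round(4))
E
```

```text
at [ 0.5867 -0.0207  0.2297] shift mm [ 0.7 -0.4  1.3] turns [array([-0.1, -0. , -0. ]), array([ 1.799e+02, -1.000e-01,  0.000e+00])] j [ -10.5   13.4   86.6   -0.    80.  -110.7] F [-0.1  0.  -4.5] t 6.8833 grip 0.0108
top tcp uv 0.5736 -0.1253
 bin u [0.5139 0.5139 0.6438 0.645 ] v [-0.1732 -0.1726 -0.0768 -0.075 ] z 0.149 0.226
 rail u [0.6631 0.6654 0.6919] z [0.167  0.178  0.1958]
side tcp uv 0.5736 -0.1253
 bin u [0.5112 0.5126 0.6402 0.6426] v [-0.178  -0.1767 -0.0889 -0.0798] z 0.151 0.222
 rail u [0.6601 0.6632 0.6677] z [0.1638 0.1672 0.1984]
```

View pics/side_pre.png

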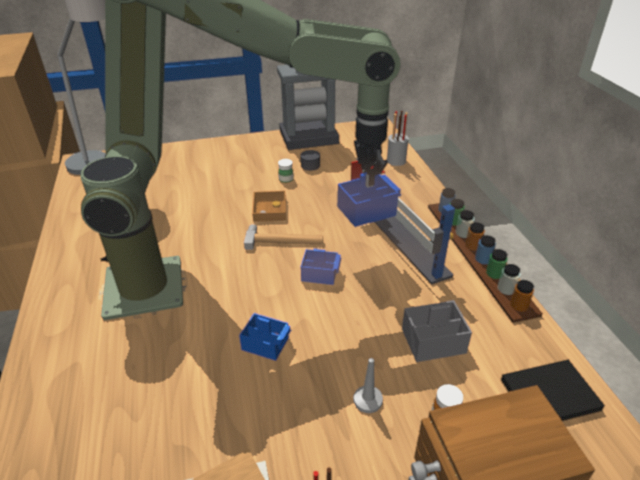

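View pics/top_pre.png

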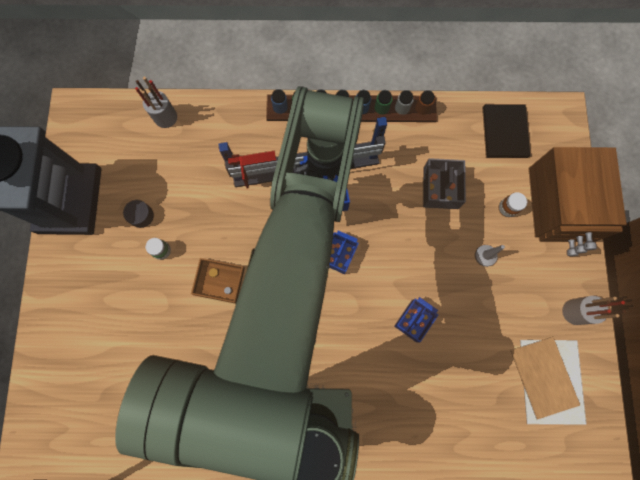

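The side view shows the bin in front of the rail at (368,198). The two cameras put the rail's front face at 664 mm along the stand's x after bias correction, and its edge at about 166 mm. I move over the rail, above the edge.

Call:
jog_arm([
  [0,0,-2,0,0,0,0],
  [0,0,-6,0,0,0,0],
  [0,0,-12,0,0,0,0],
  [0,0,-18,0,0,0,0],
  [0,0,-24,0,0,0,0],
  [0,0,-27,0,0,0,0],
  [0,0,-28.5,0,0,0,0],
  [0,3,-28.5,0,0,0,0],
  [0,7,-28.5,0,0,0,0],
  [0,11,-28.5,0,0,0,0],
  [0,15,-28.5,0,0,0,0],
  [0,17,-28.5,0,0,0,0],
  [0,17,-28.5,0,0,0,0],
  [0,17,-28.5,0,0,0,0],
])

```text
t: 8.15
eef_pos: [0.615, -0.0147, 0.2125]
orientation: [72.4, 90.0, 172.7]
ft_force: [-1.1, -0.2, -4.4]
grip_width: 0.011
```

```bash
cat >> pb.py <<'E'
th=np.radians(10.3);xs=np.array([np.cos(th),np.sin(th)]);ys=np.array([-xs[1],xs[0]])
def st():
    o,q,R=pose(); f=o["ft_force"]; m=o["moment"]
    print("t",round(o["t"],2),"u",(q[:2]@xs).round(4),"v",(q[:2]@ys).round(4),"z",q[2].round(4),"F su,sv,z",(f[:2]@xs).round(1),(f[:2]@ys).round(1),round(f[2],1),"M su sv z",(m[:2]@xs).round(2),(m[:2]@ys).round(2),m[2].round(2),"xtool",R.as_matrix()[:,0].round(4),"grip",round(o["grip_width"],4))
E
python3 - <<'E'
from pb import *
st()
o,q,R,p,d,W,b=look("side","over")
cv2.imwrite("pics/over_crop.png",cv2.resize(p[120:300,310:490],None,fx=3.3,fy=3.3,interpolation=cv2.INTER_CUBIC)[:,:,::-1])
E
```

```text
t 8.15 u 0.6025 v -0.1244 z 0.2125 F su,sv,z -1.1 -0.0 -4.4 M su sv z -0.0 0.01 0.0 xtool [-6.e-04  1.e-04 -1.e+00] grip 0.011
```

View pics/over_crop.png

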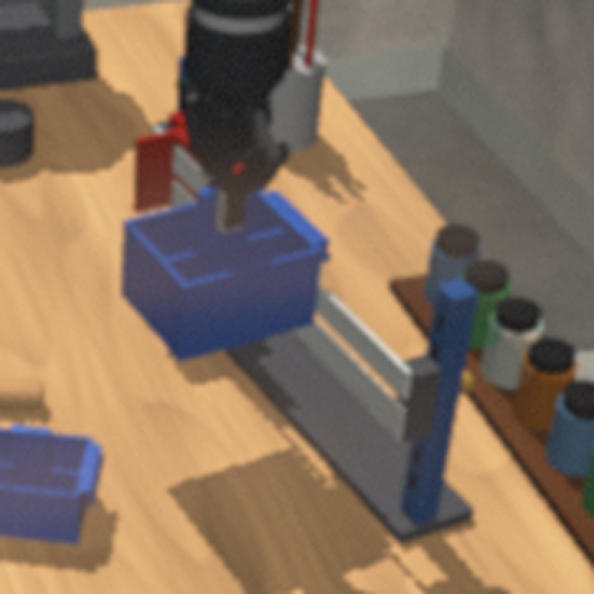

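Call:
jog_arm([
  [0,2,0,0,0,0,0],
  [0,4,0,0,0,0,0],
  [0,6,0,0,0,0,0],
  [0,8,0,0,0,0,0],
  [0,10,0,0,0,0,0],
  [0,12,0,0,0,0,0],
  [0,14,0,0,0,0,0],
  [0,16,0,0,0,0,0],
  [0,16,0,0,0,0,0],
])

```text
t: 8.95
eef_pos: [0.6149, -0.0147, 0.1961]
orientation: [71.4, 89.9, 171.6]
ft_force: [0.3, 0.0, -4.2]
grip_width: 0.011
```

```bash
python3 -c "
from pb import *
st()"
```

```text
t 8.95 u 0.6024 v -0.1244 z 0.1961 F su,sv,z 0.3 -0.0 -4.2 M su sv z 0.04 -0.02 -0.0 xtool [-1.1e-03  2.0e-04 -1.0e+00] grip 0.011
```

Call:
jog_arm([
  [0,1.5,0,0,0,0,0],
  [0,3,0,0,0,0,0],
  [0,4.5,0,0,0,0,0],
  [0,6,0,0,0,0,0],
  [0,7.5,0,0,0,0,0],
  [0,9,0,0,0,0,0],
  [0,9,0,0,0,0,0],
  [0,9,0,0,0,0,0],
])

```text
t: 9.62
eef_pos: [0.6152, -0.0147, 0.1876]
orientation: [69.3, 90.0, 169.6]
ft_force: [-0.0, 0.3, -5.1]
grip_width: 0.011
```

```bash
python3 -c "
from pb import *
st()"
```

```text
t 9.62 u 0.6026 v -0.1244 z 0.1876 F su,sv,z 0.0 0.3 -5.1 M su sv z -0.02 0.01 -0.03 xtool [-3.e-04  1.e-04 -1.e+00] grip 0.011
```

Call:
jog_arm([
  [0,1,0,0,0,0,0],
  [0,2,0,0,0,0,0],
  [0,3,0,0,0,0,0],
  [0,3,0,0,0,0,0],
])

```text
t: 9.95
eef_pos: [0.6151, -0.0147, 0.1845]
orientation: [72.5, 90.0, 172.8]
ft_force: [-0.4, 0.0, -4.6]
grip_width: 0.0109
```

```bash
python3 -c "
from pb import *
st()"
```

```text
t 9.95 u 0.6025 v -0.1244 z 0.1845 F su,sv,z -0.4 0.1 -4.6 M su sv z 0.02 0.0 0.0 xtool [-5.e-04  1.e-04 -1.e+00] grip 0.0109
```

Call:
jog_arm([
  [0,0.7,0,0,0,0,0],
  [0,1.4,0,0,0,0,0],
  [0,1.4,0,0,0,0,0],
])

```text
t: 10.2
eef_pos: [0.6152, -0.0147, 0.1832]
orientation: [70.0, 90.0, 170.3]
ft_force: [-0.3, 0.4, -4.1]
grip_width: 0.0111
```

```bash
python3 -c "
from pb import *
st()"
```

```text
t 10.2 u 0.6026 v -0.1244 z 0.1832 F su,sv,z -0.2 0.4 -4.1 M su sv z -0.01 0.03 -0.03 xtool [-3.e-04  1.e-04 -1.e+00] grip 0.0111
```

Call:
jog_arm([
  [0,0.7,0,0,0,0,0],
  [0,1.4,0,0,0,0,0],
  [0,1.4,0,0,0,0,0],
])

```text
t: 10.45
eef_pos: [0.6152, -0.0147, 0.1818]
orientation: [73.2, 90.0, 173.5]
ft_force: [-0.1, -0.2, -4.8]
grip_width: 0.011
```

```bash
python3 -c "
from pb import *
st()"
```

```text
t 10.45 u 0.6026 v -0.1245 z 0.1818 F su,sv,z -0.2 -0.2 -4.8 M su sv z 0.06 0.03 0.04 xtool [-2.e-04  0.e+00 -1.e+00] grip 0.011
```

Call:
jog_arm([
  [0,0.6,0,0,0,0,0],
  [0,1.2,0,0,0,0,0],
  [0,1.2,0,0,0,0,0],
])

```text
t: 10.7
eef_pos: [0.6153, -0.0147, 0.1807]
orientation: [-129.1, 90.0, -28.8]
ft_force: [0.4, -0.7, -4.9]
grip_width: 0.011
```

```bash
python3 -c "
from pb import *
st()"
```

```text
t 10.7 u 0.6028 v -0.1245 z 0.1807 F su,sv,z 0.3 -0.7 -4.9 M su sv z 0.02 0.02 -0.07 xtool [ 1.e-04 -0.e+00 -1.e+00] grip 0.011
```

Call:
jog_arm([
  [0,0.6,0,0,0,0,0],
  [0,1.2,0,0,0,0,0],
  [0,1.2,0,0,0,0,0],
])

```text
t: 10.95
eef_pos: [0.6156, -0.0147, 0.1805]
orientation: [-114.5, 89.9, -14.2]
ft_force: [-1.8, -0.6, -1.0]
grip_width: 0.0113
```

```bash
python3 -c "
from pb import *
st()
o,q,R,p,d,W,b=look('side','low')
cv2.imwrite('pics/low_crop.png',cv2.resize(p[150:300,330:480],None,fx=4,fy=4,interpolation=cv2.INTER_CUBIC)[:,:,::-1])
"
```

```text
t 10.95 u 0.603 v -0.1246 z 0.1805 F su,sv,z -1.9 -0.3 -1.0 M su sv z 0.02 0.06 -0.06 xtool [ 1.e-03 -3.e-04 -1.e+00] grip 0.0113
```

View pics/low_crop.png

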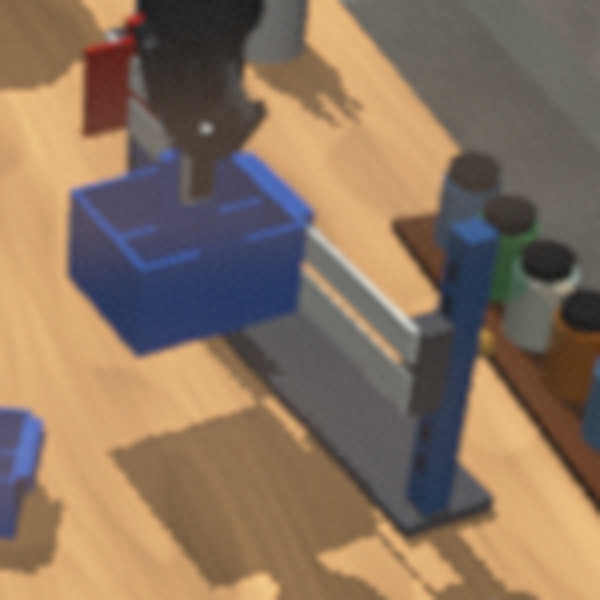

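The force shows contact: the TCP stopped at z = 0.1805 with about 3.6 N taken by the rail. That puts the edge at about 166 mm, which agrees with the vision estimate. I slide along it now.

Call:
jog_arm([
  [0,0,0,2,0,0,0],
  [0,0,0,5,0,0,0],
  [0,0,0,10,0,0,0],
  [0,0,0,15,0,0,0],
  [0,0,0,20,0,0,0],
  [0,0,0,25,0,0,0],
  [0,0,0,30,0,0,0],
  [0,0,0,35,0,0,0],
  [0,0,0,40,0,0,0],
  [0,0,0,43,0,0,0],
  [0,0,0,45,0,0,0],
  [0,0,0,45,0,0,0],
])

```text
t: 12.0
eef_pos: [0.6076, 0.0301, 0.1801]
orientation: [-89.2, 89.9, 11.1]
ft_force: [1.5, -2.2, 3.1]
grip_width: 0.0109
```

```bash
python3 -c "
from pb import *
st()"
```

```text
t 12.0 u 0.6032 v -0.079 z 0.1801 F su,sv,z 1.1 -2.5 3.1 M su sv z -0.57 -0.48 -0.2 xtool [ 1.1e-03  2.0e-04 -1.0e+00] grip 0.0109
```

Call:
jog_arm([
  [0,-0.4,0,2,0,0,0],
  [0,-0.4,0,5,0,0,0],
  [0,-0.4,0,10,0,0,0],
  [0,-0.4,0,15,0,0,0],
  [0,-0.4,0,20,0,0,0],
  [0,-0.4,0,25,0,0,0],
  [0,-0.4,0,30,0,0,0],
  [0,-0.4,0,35,0,0,0],
  [0,-0.4,0,40,0,0,0],
  [0,-0.4,0,43,0,0,0],
  [0,-0.4,0,45,0,0,0],
  [0,-0.4,0,45,0,0,0],
])

```text
t: 13.0
eef_pos: [0.5991, 0.0745, 0.1801]
orientation: [-18.3, 90.0, 82.0]
ft_force: [-0.1, -3.3, 5.2]
grip_width: 0.0113
```

```bash
python3 -c "
from pb import *
st()
o,q,R,p,d,W,b=look('side','slide')
cv2.imwrite('pics/slide_crop.png',cv2.resize(p[110:270,310:470],None,fx=3.7,fy=3.7,interpolation=cv2.INTER_CUBIC)[:,:,::-1])
"
```

```text
t 13.0 u 0.6028 v -0.0338 z 0.1801 F su,sv,z -0.7 -3.3 5.2 M su sv z -0.67 -0.49 -0.29 xtool [ 1.e-04  6.e-04 -1.e+00] grip 0.0113
```

View pics/slide_crop.png

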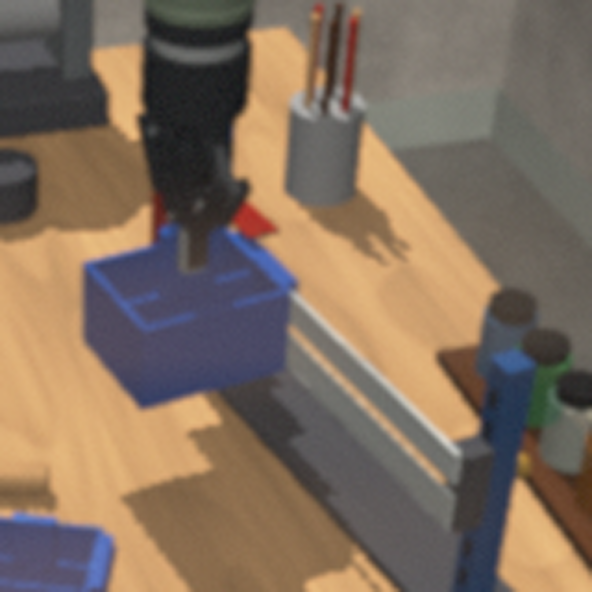

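Call:
jog_arm([
  [0,-0.8,0,1,0,0,0],
  [0,-0.8,0,4,0,0,0],
  [0,-0.8,0,8,0,0,0],
  [0,-0.8,0,13,0,0,0],
  [0,-0.8,0,18,0,0,0],
  [0,-0.8,0,23,0,0,0],
  [0,-0.8,0,28,0,0,0],
  [0,-0.8,0,33,0,0,0],
  [0,-0.8,0,37,0,0,0],
  [0,-0.8,0,40,0,0,0],
  [0,-0.8,0,40,0,0,0],
])

```text
t: 13.97
eef_pos: [0.5914, 0.1144, 0.1804]
orientation: [39.7, 89.9, 140.0]
ft_force: [-0.4, -0.5, 0.8]
grip_width: 0.0114
```

```bash
python3 -c "
from pb import *
st()"
```

```text
t 13.97 u 0.6024 v 0.0068 z 0.1804 F su,sv,z -0.5 -0.4 0.8 M su sv z -0.24 -0.27 -0.04 xtool [-0.0013  0.0011 -1.    ] grip 0.0114
```

Contact is lighter now, at about 5 N. I creep towards the stop, expected at v ≈ 0.0165.

Call:
jog_arm([
  [0,0,0,1,0,0,0],
  [0,0,0,2,0,0,0],
  [0,0,0,3,0,0,0],
  [0,0,0,4,0,0,0],
  [0,0,0,5,0,0,0],
  [0,0,0,6,0,0,0],
  [0,0,0,7,0,0,0],
  [0,0,0,7,0,0,0],
])

```text
t: 14.63
eef_pos: [0.5905, 0.1204, 0.1805]
orientation: [49.7, 90.0, 150.0]
ft_force: [0.1, -1.3, -1.3]
grip_width: 0.011
```

```bash
python3 -c "
from pb import *
st()"
```

```text
t 14.63 u 0.6025 v 0.0129 z 0.1805 F su,sv,z -0.1 -1.3 -1.3 M su sv z -0.41 -0.22 -0.13 xtool [-7.e-04  4.e-04 -1.e+00] grip 0.011
```

Call:
jog_arm([
  [0,0,0,0.5,0,0,0],
  [0,0,0,1,0,0,0],
  [0,0,0,1,0,0,0],
])

```text
t: 14.88
eef_pos: [0.5904, 0.1213, 0.1805]
orientation: [57.8, 90.0, 158.1]
ft_force: [0.6, -1.6, -2.2]
grip_width: 0.0112
```

```bash
python3 -c "
from pb import *
st()"
```

```text
t 14.88 u 0.6025 v 0.0138 z 0.1805 F su,sv,z 0.3 -1.7 -2.2 M su sv z -0.37 -0.19 -0.04 xtool [-7.e-04  3.e-04 -1.e+00] grip 0.0112
```

Call:
jog_arm([
  [0,0,0,0.5,0,0,0],
  [0,0,0,1,0,0,0],
  [0,0,0,1.5,0,0,0],
  [0,0,0,1.5,0,0,0],
])

```text
t: 15.22
eef_pos: [0.5901, 0.1227, 0.1806]
orientation: [60.8, 90.0, 161.1]
ft_force: [-0.1, -0.8, -2.6]
grip_width: 0.0115
```

```bash
python3 -c "
from pb import *
st()"
```

```text
t 15.22 u 0.6026 v 0.0152 z 0.1806 F su,sv,z -0.3 -0.7 -2.6 M su sv z -0.32 -0.05 -0.11 xtool [-6.e-04  2.e-04 -1.e+00] grip 0.0115
```

Call:
jog_arm([
  [0,0,0,0.5,0,0,0],
  [0,0,0,1,0,0,0],
  [0,0,0,1,0,0,0],
])

```text
t: 15.47
eef_pos: [0.5901, 0.1229, 0.1806]
orientation: [154.7, 89.9, -105.0]
ft_force: [1.0, -4.6, -4.4]
grip_width: 0.011
```

```bash
python3 -c "
from pb import *
st()"
```

```text
t 15.47 u 0.6026 v 0.0154 z 0.1806 F su,sv,z 0.1 -4.7 -4.4 M su sv z -0.72 -0.01 -0.14 xtool [-3.0e-04 -1.3e-03 -1.0e+00] grip 0.011
```

Call:
jog_arm([
  [0,0,0,0.5,0,0,0],
  [0,0,0,1,0,0,0],
  [0,0,0,1,0,0,0],
])

```text
t: 15.72
eef_pos: [0.5901, 0.123, 0.1807]
orientation: [165.0, 89.8, -94.8]
ft_force: [0.2, -6.3, -2.9]
grip_width: 0.0115
```

```bash
python3 -c "
from pb import *
st()"
```

```text
t 15.72 u 0.6026 v 0.0155 z 0.1807 F su,sv,z -0.9 -6.3 -2.9 M su sv z -1.11 -0.05 -0.16 xtool [-2.0e-04 -2.8e-03 -1.0e+00] grip 0.0115
```

The push rises and the bin is blocked at v = 0.0154 (expected 0.0165), so it is at the stop. I ease the push, let the bin nod gently with the grip still on, then check.

Call:
jog_arm([
  [0,0.2,0,-0.5,0,0,0],
  [0,1,0.2,-0.5,0,0,-0.6],
  [0,1.7,0.3,-0.5,0,0,-1.2],
  [0,2.4,0.5,-0.5,0,0,-1.8],
  [0,3,0.6,-0.5,0,0,-2.4],
  [0,3.6,0.8,-0.5,0,0,-3],
  [0,3.6,0.8,-0.5,0,0,-3],
])

```text
t: 16.3
eef_pos: [0.5881, 0.1226, 0.1775]
orientation: [-92.2, 87.1, 8.1]
ft_force: [-3.8, -7.2, 1.0]
grip_width: 0.0111
```

```bash
python3 -c "
from pb import *
st()"
```

```text
t 16.3 u 0.6005 v 0.0154 z 0.1775 F su,sv,z -5.0 -6.4 1.0 M su sv z -1.0 0.74 -0.22 xtool [ 0.0493  0.007  -0.9988] grip 0.0111
```

Call:
jog_arm([
  [0.05,0,0.3,-0.3,0,0,0],
  [0.15,0,0.3,-0.3,0,0,0],
  [0.25,0,0.3,-0.3,0,0,0],
  [0.35,0,0.3,-0.3,0,0,0],
  [0.4,0,0.3,-0.3,0,0,0],
  [0.4,0,0.3,-0.3,0,0,0],
  [0.4,0,0.3,-0.3,0,0,0],
])

```text
t: 16.88
eef_pos: [0.5893, 0.124, 0.1774]
orientation: [-89.5, 87.0, 10.8]
ft_force: [0.2, 0.0, -0.2]
grip_width: 0.0338
```

```bash
python3 -c "
from pb import *
st()
look('wrist','rel')
"
```

```text
t 16.88 u 0.6019 v 0.0167 z 0.1774 F su,sv,z 0.2 -0.0 -0.2 M su sv z -0.03 0.07 0.0 xtool [ 0.052   0.0099 -0.9986] grip 0.0338
```

View pics/wrist_rel.png

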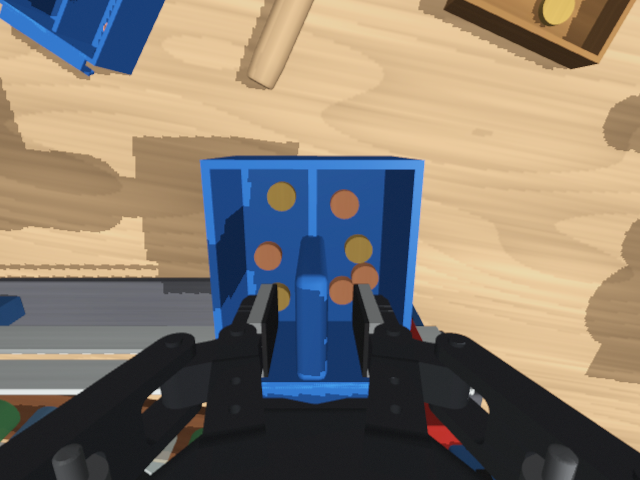

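The bin is hanging free with the fingers clear of the tab at (312,325), and no force is measured. I withdraw upwards.

Call:
jog_arm([
  [0.4,-3,0,0,0,0,0],
  [0.4,-8,0,0,0,0,0],
  [0.4,-16,0,0,0,0,0],
  [0.4,-26,0,0,0,0,0],
  [0.4,-38,0,0,0,0,0],
  [0.4,-52,0,0,0,0,0],
  [0.4,-68,0,0,0,0,0],
  [0.4,-84,0,0,0,0,0],
  [0.4,-100,0,0,0,0,0],
  [0.4,-115,25,0,0,0,0],
  [0.4,-120,55,0,0,0,0],
  [0.4,-120,85,0,0,0,0],
  [0.4,-120,115,0,0,0,0],
  [0.4,-120,140,0,0,0,0],
  [0.4,-120,155,0,0,0,0],
  [0.4,-120,160,0,0,0,0],
  [0.4,-120,160,0,0,0,0],
])

```text
t: 18.35
eef_pos: [0.4254, 0.0939, 0.2901]
orientation: [-90.4, 86.8, 9.8]
ft_force: [1.0, 0.3, 0.6]
grip_width: 0.034
```

```bash
python3 -c "
from pb import *
st()
for n in ('top','side','wrist'):
    o,q,R,p,d,W,b=look(n,'end'); B=W.reshape(-1,3);u=B[:,:2]@xs;v=B[:,:2]@ys
    m=b.ravel()&(d.ravel()>0)&(abs(u-.60)<.1)&(abs(v-.0155)<.08)&(B[:,2]>.06)&(B[:,2]<.23)&(u<.685)
    print(n,m.sum(),'u',np.percentile(u[m],[0,2,98,100]).round(4),'v',np.percentile(v[m],[0,1,99,100]).round(4),'z',np.percentile(B[m,2],[0,1,99,100]).round(4))
    hsv=cv2.cvtColor(p,cv2.COLOR_RGB2HSV).reshape(-1,3); r=((hsv[:,0]<8)|(hsv[:,0]>172))&(hsv[:,1]>150)&(u<.66)&(u>.6)&(B[:,2]>.09)&(v>.04)&(v<.09)
    if r.sum(): print('  stop v',np.percentile(v[r],[1,50,99]).round(4))
    if n=='side': cv2.imwrite('pics/end_crop.png',cv2.resize(p[90:250,300:460],None,fx=3.7,fy=3.7,interpolation=cv2.INTER_CUBIC)[:,:,::-1])
"
```

```text
t 18.35 u 0.4354 v 0.0163 z 0.2901 F su,sv,z 1.0 0.1 0.6 M su sv z -0.04 0.02 0.02 xtool [ 0.0544  0.0094 -0.9985] grip 0.034
top 375 u [0.6027 0.6074 0.6649 0.667 ] v [-0.0333 -0.0331  0.0598  0.0637] z [0.098  0.0997 0.2132 0.2155]
  stop v [0.0669 0.0688 0.0714]
side 277 u [0.5377 0.539  0.6634 0.6847] v [-0.0248 -0.0192  0.067   0.0905] z [0.1206 0.13   0.2127 0.2135]
  stop v [0.0649 0.0662 0.0691]
wrist 7390 u [0.5384 0.5394 0.6594 0.6607] v [-0.0353 -0.0318  0.0614  0.0646] z [0.0941 0.0981 0.206  0.2098]
  stop v [0.0701 0.0702 0.0703]
```

View pics/end_crop.png

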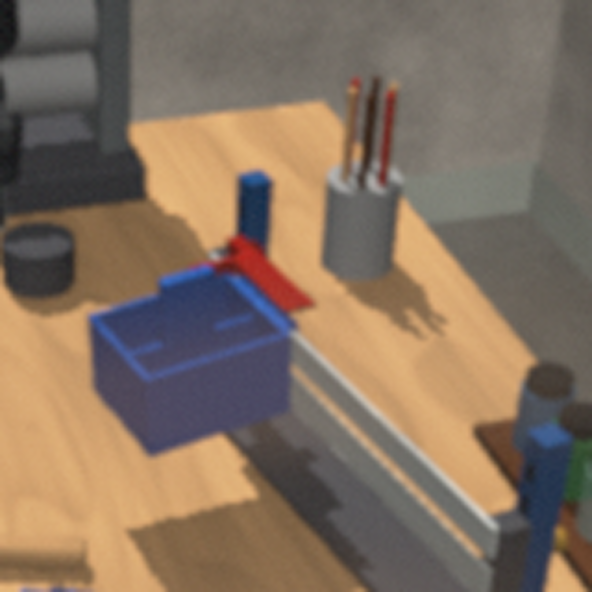

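View pics/wrist_end.png

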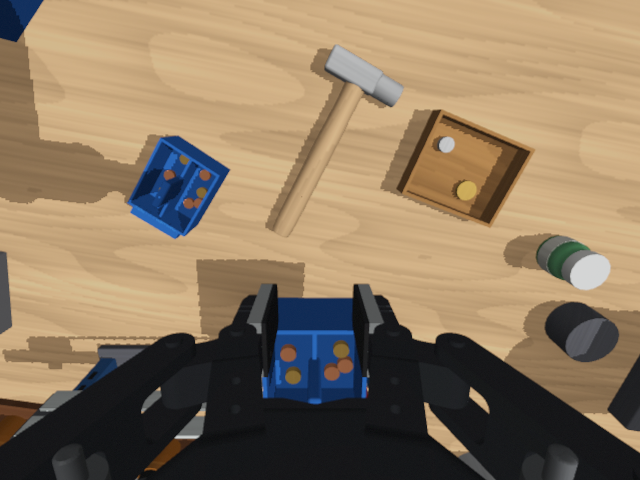

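View pics/top_end.png

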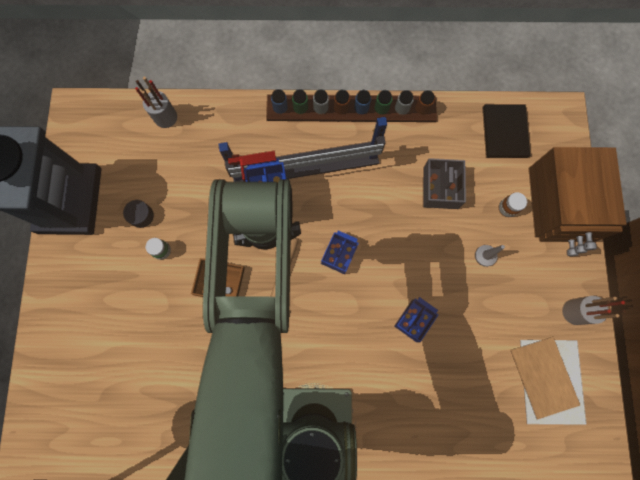

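The bin hangs nodded with its side by the red stop, and the keeper covers the lip. The bystanders are where they were. I move the arm aside to check the contact with the stop more closely.

Call:
jog_arm([
  [0.4,0,5,-10,0,0,0],
  [0.4,0,10,-35,0,0,0],
  [0.4,0,15,-70,0,0,0],
  [0.4,0,20,-105,0,0,0],
  [0.4,0,20,-140,0,0,0],
  [0.4,0,20,-175,0,0,0],
  [0.4,0,20,-210,0,0,0],
  [0.4,0,20,-240,0,0,0],
  [0.4,0,20,-260,0,0,0],
  [0.4,0,20,-260,0,0,0],
  [0.4,0,20,-260,0,0,0],
])

```text
t: 19.42
eef_pos: [0.4531, -0.1666, 0.2872]
orientation: [-88.6, 87.0, 11.6]
ft_force: [0.2, 0.6, 0.2]
grip_width: 0.0343
```

```bash
python3 -c "
from pb import *
st()
W0=np.load('pics/topW.npy')
for n in ('top','side'):
    o,q,R,p,d,W,b=look(n,'fin'); B=W.reshape(-1,3);u=B[:,:2]@xs;v=B[:,:2]@ys
    m=b.ravel()&(d.ravel()>0)&(u>.53)&(abs(v-.0155)<.08)&(B[:,2]>.13)&(B[:,2]<.185)&(u<.675)
    for a in np.arange(.53,.68,.015):
        k=m&(u>=a)&(u<a+.015)
        if k.sum(): print(n,a.round(3),k.sum(),'v',np.percentile(v[k],[0,5,95,100]).round(4),'zmed',np.median(B[k,2]).round(4))
    hsv=cv2.cvtColor(p,cv2.COLOR_RGB2HSV).reshape(-1,3); r=((hsv[:,0]<8)|(hsv[:,0]>172))&(hsv[:,1]>150)&(u<.655)&(u>.6)&(B[:,2]>.09)&(v>.04)&(v<.09)
    if r.sum(): print('  stop v',r.sum(),np.percentile(v[r],[0,5,50,95]).round(4))
    c=p[130:210,210:310] if n=='top' else p[130:220,310:410]
    cv2.imwrite(f'pics/fin_{n}_c.png',cv2.resize(c,None,fx=6,fy=6,interpolation=cv2.INTER_NEAREST)[:,:,::-1])
"
```

```text
t 19.42 u 0.416 v -0.2449 z 0.2872 F su,sv,z 0.3 0.5 0.2 M su sv z -0.0 -0.01 0.03 xtool [ 0.0506  0.0104 -0.9987] grip 0.0343
top 0.53 82 v [-0.0313 -0.0279  0.0592  0.0636] zmed 0.1619
top 0.545 27 v [-0.0329 -0.0324  0.0634  0.0637] zmed 0.1607
top 0.56 29 v [-0.0331 -0.0327  0.0633  0.0639] zmed 0.1593
top 0.575 19 v [-0.0331 -0.0329  0.0633  0.0635] zmed 0.1628
top 0.59 17 v [-0.0331 -0.0329  0.0639  0.064 ] zmed 0.1643
top 0.605 18 v [-0.0332 -0.033   0.0642  0.0653] zmed 0.1671
top 0.62 18 v [-0.0331 -0.033   0.0647  0.0652] zmed 0.1662
top 0.635 19 v [-0.0332 -0.033   0.0176  0.0179] zmed 0.1651
top 0.65 149 v [-0.0332 -0.0275  0.0538  0.0601] zmed 0.1698
top 0.665 6 v [0.0108 0.0126 0.0485 0.0508] zmed 0.1691
  stop v 21 [0.0669 0.0671 0.0692 0.0712]
side 0.575 1 v [0.018 0.018 0.018 0.018] zmed 0.1798
side 0.59 3 v [0.0122 0.0123 0.015  0.0152] zmed 0.1843
side 0.605 3 v [0.0093 0.0095 0.0138 0.0141] zmed 0.1842
side 0.62 4 v [0.0091 0.0099 0.0187 0.0191] zmed 0.1584
side 0.635 9 v [0.0156 0.0163 0.0624 0.0624] zmed 0.1588
side 0.65 92 v [-0.0293 -0.0189  0.0615  0.067 ] zmed 0.1688
side 0.665 2 v [0.0171 0.0175 0.0252 0.0256] zmed 0.1652
  stop v 3 [0.0631 0.0635 0.0676 0.0681]
```

View pics/fin_top_c.png

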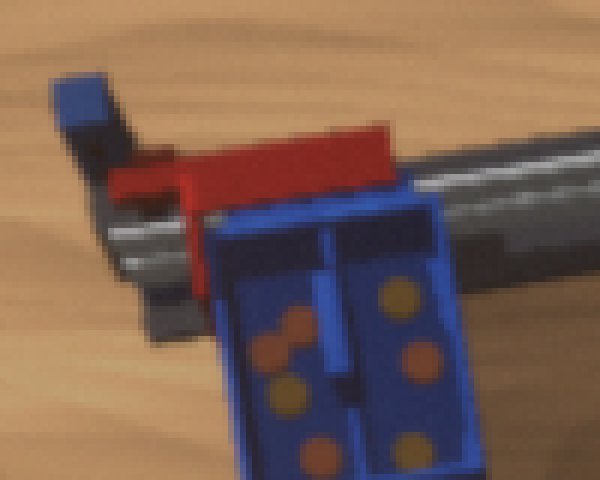

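```bash
python3 -c "
from workcell import robot
print(robot.close_job())"
```

```text
the job is handed in; nothing more can be done
None
```

The large blue bin is hanging on the rail by its lip, under the red keeper strip and against the red end stop. It is released, and I handed the job in at about 19.5 s.

**How it went:** I gripped the tab and hooked the lip on in the open stretch of the rail. Lowering in steps of about 1 mm, I felt contact at an edge height of about 166 mm, which matched the camera estimate. I then slid the bin along until the stop blocked it, nodded it gently while still held, let go and withdrew.

**Forces:** The highest readings between moves were about 10 N down on the rail during the slide and about 6 N against the stop. Both are under the 20 N limit.

**Last checks:**
- **Position:** The bin is where it was when I pushed it against the stop, to within about 1 mm.
- **Stop contact:** The top camera shows at most about 1 mm between the bin and the stop, which is the limit of its resolution. It was blocked about 1 mm short of where the cameras had put home, within their error.
- **Side camera:** It had too few clear points on the stop to confirm the contact on its own.
- **Arm and bench:** The gripper reads no force and is clear of everything, and the other things on the bench look unmoved.

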